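# Lock the kiln's switch box with the panel key

### The arm

A 6-joint arm with a two-finger parallel gripper is mounted at the origin on the work surface. World frame = base frame: x ahead of the robot, y to its left, z up, the work surface at z = 0. Lengths are in m, angles in rad, forces in N, time in s.
With the tool pointing down it reaches from about 0.35 to 0.775 m from the base axis. Payload 7.3 kg.
Tool frame: the origin (TCP) lies at the centre of the arm's flange, where the gripper is bolted on; the fingertips stand 178 mm ahead of it and the grasp point (between the pads) lies 159 mm ahead of it (tip_extent is the distance from the TCP to the fingertips, in m); z points along the fingers, y is the line along which they close (so a half turn about z gives the same grasp; the last joint's range is limited). The gripper opens to 92 mm and grips with 3 to 60 N. Pads are 19 mm wide; open, the fingers measure 130 mm over their backs; the gripper's body (75 mm by 190 mm) begins 47 mm behind the grasp point.
Start: joints at [-1.439, 0.342, 1.524, -0, 1.275, -0.146], TCP at [0.144, -0.505, 0.405] pointing down, gripper open.
Joint ranges: [-2.53, 2.53], [-0.77, 2.02], [0.04, 2.7], [-1, 4.14], [0.28, 2.66], [-3.11, 3.11]. Speed limits (rad/s): [2.57, 2.57, 3.14, 3.14, 3.14, 3.14].

### API

Orientations are given as [roll, pitch, yaw] about the fixed x, y, z axes, in that order (R = Rz(yaw) Ry(pitch) Rx(roll)).
In Python, from cell import * gives the robot as it stands.
- The arm moves only by the tool arm_command, never from a script. Its arguments are lists of equal length, an entry for each row: "xyz": the shift along the world's x, y, z in mm, a list of three; "spin": the turn about the world's z in degrees. In form: {"xyz": [[tx, ty, tz], ...], "spin": [spin, ...]}. A call has 1 to 20 rows; each row shifts and turns the commanded pose from where the row before left it; what a row does not reach is not made up. A row lasts 1/10 s, in which the tool goes at most 50 mm and 8.59 degrees, less where a joint would pass 70% of its speed; a pose out of reach is approached as far as the arm can. A call with a gripper value outside its range is refused whole. "jaw" is the opening, from -1 (shut) to 1 (fully open), set as the call begins (left out, the last holds). The fingers move at their own pace and stop on an object; "squeeze" is the grip in N (left out, the last holds). Time passes only in rows, so rows that do not move let the fingers close. It gives the time, the measured TCP pose, the force, the opening and the grip force at its end, in the units of the state.
- observe(): the state, without advancing time (a new reading comes with each control period).
- read_camera(name): name is "side" or "top"; returns a dict with "img" (384x512x3 uint8, red, green, blue), "depth" (384x512 float32, m along the optical axis (not along the pixel's ray), 0 where there is no reading), "fx", "fy", "cx", "cy" (pixels), "world_from_camera" (4x4, takes a point from camera to world coordinates). Camera axes: x right, y up, looking along -z (the intrinsics and any distortion apply to the point x, -y, -z); pixel columns grow to the right and rows downward; lengths in m; the calibration is good to about 2 mm. A picture is of the moment at which its call begins.
- hand_in(): hands the job in; it is judged then, once.
The state is a dict: "time": time; "qpos": joint angles; "qvel": joint speeds; "joint_efforts": joint torques, N m; "tool_pos": TCP position; "tool_rot": TCP orientation; "contact_force": force on the tool from outside, world axes, zero at the start; "torque": the same for the moment, N m; "opening": finger opening in m; "grip_force": force on a finger pad.
Only numpy, scipy, OpenCV 4.12 (cv2) and the standard library are available. Lean on these libraries where they do the work, as an engineer would, in place of code of your own. Each camera call takes 0.05 s, during which the arm holds its last target. There are 200 camera calls.

### The job

The kiln's switch box lies closed on its back on the bench, ready to be hung up again, but its door is not locked. Take the panel key from the wooden tool block, set it in the door lock and turn it gently to and fro until its bits drop into the keyhole and it goes fully home, then turn it clockwise to the stop so that the bolt is fully out. Draw the key out and stand it back in its hole in the tool block; never lean hard on the key or force it past the stop, and leave the box, the block, the mug, the jar and the screwdriver where they are.

Things in the scene. Friction and masses are not known exactly. Their poses are not given: they have to be found in the camera images.
- key: Double-bit panel key, bare cast metal, 78 mm tall, 95 to 155 g, starts upright in the tool block. Origin: centre of the lower end of its nose; z up the shank, x along the bits and the wide way of the wing. Shank 12 mm in diameter; 20 to 24 mm up a collar 30 mm in diameter. Half a turn about z is the same key.
- key_wing (a point): Centre of the key's flat grip wing, 61 mm above the key's origin, same axes. The wing is 36 mm wide (x), 9 mm thick (y) and 34 mm high (44 to 78 mm up).
- key_bits (a point): Centre of the lower edge of the key's two bits, 3 mm above its origin, same axes. The bits are 20 mm from tip to tip (x), 3 mm thick (y), 8 mm high. Below them the round tubular nose, 9 mm in diameter, stands out 3 mm.
- switchbox: Grey sheet-steel switch box lying on its back, standing fast: 250 mm (x) by 300 mm (y), door face 122 mm up. Origin: centre of its underside; z up, +x towards the hinged edge. The lock is 93 mm from the centre towards -x. Rotary switch, controller and lamps (to 150 mm up) stand on the +x half, at least 115 mm from the lock.
- lock_mouth (a point): Centre of the lock's mouth at its rim, 127 mm above the bench; axes as switchbox. Countersunk from 27 mm in diameter at the rim to a 22 mm bore 4 mm down. The fully seated key's collar rests on this rim, with the key's origin 20 mm below it.
- lock_face (a point): Centre of the flat face of the lock's turning insert, 10 mm below the rim; axes as switchbox (they do not turn with the insert). Its keyhole: a 4.5 mm wide slot right across for the bits, with an 11 mm square middle for the nose. Bits riding on the face: key origin 3 mm below it; bits within about 0.1 rad of the slot: the key drops 7 mm more, to its collar.
- lock_stop (a point): On the lock's axis at the rim; its axes are those of the key at the stop (give or take half a turn), a quarter turn clockwise from switchbox. The slot is not measured: it starts anywhere from 0.70 to 1.95 rad anticlockwise of the stop, seen from above, and stays where left. It turns freely from 2.0 rad; from 0.62 rad to the stop it moves the bolt.
- bolt (a joint): How far the bolt inside the door is thrown, m: 0 drawn back, about 0.012 fully out at the stop; it stays where put. Turning the insert takes 0.06 N m, about 0.1 N m once it moves the bolt; at the stop this rises steeply (0.25 N m is plenty). The key has up to 0.15 rad of play and give in the slot and comes straight out at any angle.
- block: Wooden tool block 200 mm (x) by 70 mm (y), 50 mm high, fixed to the bench. Origin: centre of its underside. The key's hole is at its -x end; three potter's tools, up to 165 mm high, stand in it at x = +45 to +82 mm.
- key_hole (a point): Centre of the mouth of the key's round hole in the top of the tool block, 50 mm above the bench, 60 mm from the block's centre on its -x side; 24 mm in diameter, 40 mm deep. The key hangs in it by its collar, its origin 20 mm below this point.
- mug: Blue stoneware mug, 80 mm in diameter, 85 mm high; origin at the centre of its underside. It stays where it is.
- jar: Glaze jar with white cap, 70 mm in diameter, 90 mm high; origin at the centre of its underside. It stays where it is.
- screwdriver: Screwdriver lying on the bench between the robot and the box, about 200 mm long, along its own x, lying across the robot's front. It stays where it is.

How it is judged:
By the outcome, as a careful person would: the job done as asked, in the order asked, and still so for the second after the job is handed in, with the robot touching nothing.
It also fails if it takes over 72 s, if anything falls off the work surface, if the arm or the gripper's body presses on something with over 40 N, if the wrist force passes 120 N, or if a joint passes its speed limit or range.

## Working session

There is one attempt and no reset: what is moved stays moved. The work goes in short steps, Python scripts to look and compute and a tool call to move; the robot and the scene stay as the last step left them, time stands still between calls to the robot, and variables do not carry over. Pictures are saved under pics/ and viewed, at most 10 in all, crops included, and the job is handed in when it is done.

Besides the shell and the picture viewer there is one more tool, called after "Request:" as name(argument=value, ...) on one line, values as JSON. arm_command: Moves the arm, as the interface text tells. Its arguments: {"type":"object","properties":{"xyz":{"type":"array","items":{"type":"array","items":{"type":"number"}}},"spin":{"type":"array","items":{"type":"number"}},"jaw":{"type":"number"},"squeeze":{"type":"number"}},"required":["xyz","spin"]}

```bash
mkdir -p pics; ls; python3 - <<'E'
from cell import *
import cv2,numpy as np
for n in("top","side"):
    c=read_camera(n); cv2.imwrite(f"pics/{n}0.png",cv2.cvtColor(c["img"],cv2.COLOR_RGB2BGR)); np.savez(f"{n}0.npz",**c)
    print(n,c["fx"],c["cx"],c["cy"],np.round(c["world_from_camera"],3).tolist(),[k for k in c])
print(observe())
E
```

```text
pics
top 434.41875490890897 252.80916652714788 192.77370297344305 [[-0.0, 0.991, -0.131, 0.345], [-1.0, -0.003, -0.022, -0.09], [-0.022, 0.131, 0.991, 1.167], [0.0, 0.0, 0.0, 1.0]] ['img', 'depth', 'fx', 'fy', 'cx', 'cy', 'world_from_camera']
side 457.5928626897706 249.01558414418358 194.7228036512022 [[0.997, 0.047, -0.063, 0.436], [-0.077, 0.755, -0.651, -0.84], [0.017, 0.654, 0.756, 0.997], [0.0, 0.0, 0.0, 1.0]] ['img', 'depth', 'fx', 'fy', 'cx', 'cy', 'world_from_camera']
{'time': 0.1, 'qpos': array([-1.43902089e+00,  3.42644675e-01,  1.52485191e+00, -3.15449277e-05,
        1.27538346e+00, -1.46004783e-01]), 'qvel': array([ 1.96187243e-07, -1.96968936e-03, -4.40046661e-03,  3.38509512e-04,
       -6.23594362e-04, -8.00671148e-04]), 'joint_efforts': array([ 1.91283238e-03, -4.32003129e+01, -2.44695336e+01,  7.19360914e-02,
        5.25762385e-02, -4.95240772e-05]), 'tool_pos': array([ 0.14396802, -0.50477091,  0.40414293]), 'tool_rot': array([-3.14031457e+00, -1.57452560e-04,  2.77789320e-01]), 'contact_force': array([-0.11784264, -0.23266724, -0.47091525]), 'torque': array([-0.0550981 ,  0.01776325,  0.00773899]), 'grip_force': 0.0, 'opening': 0.09167235302536644}
```

View pics/top0.png

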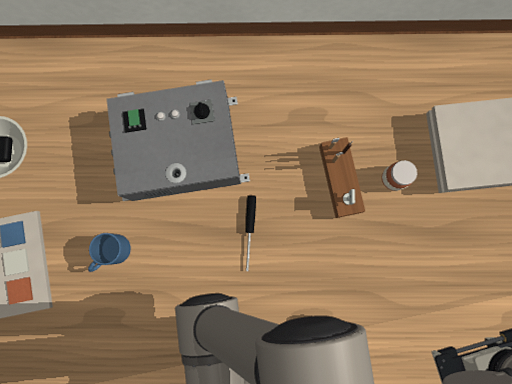

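View pics/side0.png

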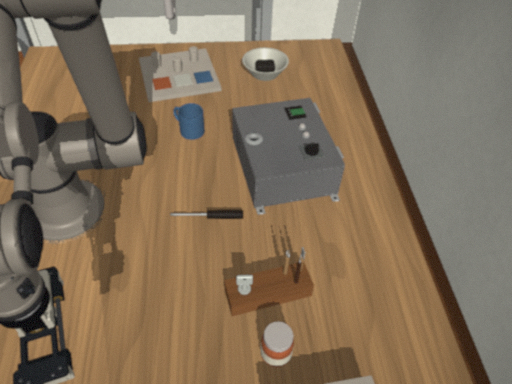

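Top view: lock at about (176,173), key at (349,197) in the block's near end, screwdriver (249,230). Side view: lock (254,139), key (244,284). I'll measure these via depth-height masks and enlarge the details.

```bash
cat > h.py <<'E'
import numpy as np,cv2
def load(n): return dict(np.load(n))
def pts(c):
    v,u=np.mgrid[0:384,0:512]; d=c["depth"]
    P=np.stack([(u-c["cx"])/c["fx"]*d,-(v-c["cy"])/c["fy"]*d,-d],-1)
    M=c["world_from_camera"]; return P@M[:3,:3].T+M[:3,3]
def ray(c,u,v,z):
    M=c["world_from_camera"]; r=M[:3,:3]@np.array([(u-c["cx"])/c["fx"],-(v-c["cy"])/c["fy"],-1]); o=M[:3,3]
    return o+r*(z-o[2])/r[2]
def crop(c,u,v,w,h,s): 
    return cv2.resize(cv2.cvtColor(c["img"][v-h:v+h,u-w:u+w],cv2.COLOR_RGB2BGR),None,fx=s,fy=s,interpolation=cv2.INTER_CUBIC)
E
python3 - <<'E'
from h import *
im=[]
for n in("top","side"):
    c=load(n+"0.npz");P=pts(c)
    L,K=((176,173),(349,197)) if n=="top" else ((254,139),(244,284))
    im.append(np.hstack([crop(c,*L,19,19,10),crop(c,*K,19,19,10)]))
    for nm,z,ctr in(("box",.122,L),("block",.05,K)):
        m=((abs(P[...,2]-z)<.006)&(c["depth"]>0)).astype(np.uint8)
        k,lab,st,ce=cv2.connectedComponentsWithStats(m)
        o=P[...,:2]; i=[j for j in range(1,k) if st[j,4]>150]
        for j in i:
            q=o[lab==j].astype(np.float32); r=cv2.minAreaRect(q); print(n,nm,st[j,4],np.round(r[0],4),np.round(r[1],4),round(r[2],2),"z",np.median(P[...,2][lab==j]).round(4))
    print(n,"lock ray",ray(c,*L,.127).round(4),"key ray z.108",ray(c,*K,.108).round(4))
    m=(P[...,2]>.095)&(np.hypot(P[...,0]-ray(c,*K,.1)[0],P[...,1]-ray(c,*K,.1)[1])<.03)&(c["depth"]>0)
    q=P[m]; print("wing pts",len(q),q.mean(0).round(4),cv2.minAreaRect(q[:,:2].astype(np.float32)) if len(q) else 0, q[:,2].max() if len(q) else 0)
cv2.imwrite("pics/crops.png",np.vstack(im)[:,:] if 0 else cv2.resize(np.vstack(im),(600,600)))
E
```

```text
top box 11124 [0.6285 0.1374] [0.2571 0.3001] 8.74 z 0.1224
top block 172 [0.662 0.569] [0.1202 0.0355] 41.64 z 0.0528
top block 1844 [ 0.5367 -0.2986] [0.2006 0.0718] 11.6 z 0.0507
top lock ray [0.532  0.1203 0.127 ] key ray z.108 [ 0.474  -0.3019  0.108 ]
wing pts 71 [ 0.4766 -0.3095  0.1066] ((0.47676366567611694, -0.3099822700023651), (0.010101545602083206, 0.03399050608277321), 88.64569854736328) 0.11186467312359816
side box 345 [1.3724 0.5991] [0.6296 0.015 ] 89.76 z 0.1221
side box 5988 [0.6331 0.136 ] [0.2567 0.3055] 8.28 z 0.1226
side box 160 [ 0.0319 -0.0375] [0.121  0.0472] 37.31 z 0.122
side block 391 [1.3724 0.6313] [0.8455 0.0118] 89.79 z 0.0501
side block 323 [0.623  0.6206] [0.1639 0.1694] 26.7 z 0.0511
side block 274 [0.6029 0.0148] [0.1499 0.3123] 61.81 z 0.0502
side block 203 [ 0.0206 -0.0346] [0.1394 0.0697] 26.58 z 0.0501
side block 2014 [ 0.5406 -0.2999] [0.2013 0.0737] 11.05 z 0.0506
side lock ray [0.5374 0.1148 0.127 ] key ray z.108 [ 0.4783 -0.3323  0.108 ]
wing pts 95 [ 0.4806 -0.3136  0.1044] ((0.4807913601398468, -0.31278160214424133), (0.03380627557635307, 0.01131910178810358), 1.4223270416259766) 0.1117411012708246
```

View pics/crops.png

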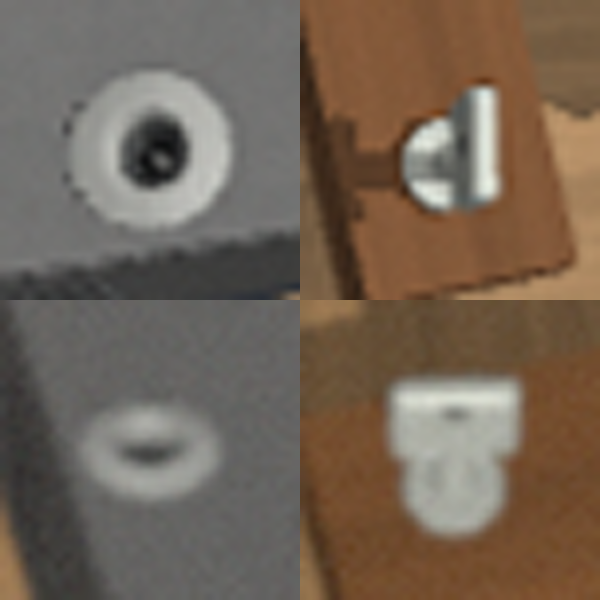

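Request:
arm_command(xyz=[[16.8, 9.7, 0], [16.8, 9.7, 0], [16.8, 9.7, 0], [16.8, 9.7, 0], [16.8, 9.7, 0], [16.8, 9.7, 0], [16.8, 9.7, -5], [16.8, 9.7, -5], [16.8, 9.7, -5], [16.8, 9.7, -5], [16.8, 9.7, -5], [16.8, 9.7, -5], [16.8, 9.7, -5], [16.8, 9.7, -5], [16.8, 9.7, -5], [16.8, 9.7, -5], [16.8, 9.7, -5], [16.8, 9.7, -5], [16.8, 9.7, -5], [16.8, 9.7, -5]], spin=[8.2, 8.2, 8.2, 8.2, 8.2, 8.2, 8.2, 8.2, 8.2, 8.2, 8.2, 8.2, 8.2, 8.2, 8.2, 8.2, 8.2, 8.2, 8.2, 8.2], jaw=0.3, squeeze=35)

```text
time: 2.1
tool_pos: [0.4806, -0.3103, 0.3341]
tool_rot: [3.141, -0.001, -3.137]
contact_force: [0.0, 0.6, -0.1]
opening: 0.0591
grip_force: 0.0
```

Request:
arm_command(xyz=[[-1, -1, -14], [0, 0, -16], [0, 0, -16], [0, 0, -16], [0, 0, -12], [0, 0, -6], [0, 0, 0], [0, 0, 0], [0, 0, 0]], spin=[-0.3, 0, 0, 0, 0, 0, 0, 0, 0])

```text
time: 3.0
tool_pos: [0.4792, -0.312, 0.2555]
tool_rot: [-3.141, 0.001, 3.135]
contact_force: [0.1, 0.1, -0.2]
opening: 0.0598
grip_force: 0.0
```

Request:
arm_command(xyz=[[0, 0, 0], [0, 0, 0], [0, 0, 0], [0, 0, 0], [0, 0, 0], [0, 0, 0]], spin=[0, 0, 0, 0, 0, 0], jaw=-1, squeeze=6)

```text
time: 3.6
tool_pos: [0.479, -0.3119, 0.2547]
tool_rot: [3.141, -0.0, 3.135]
contact_force: [-0.6, -0.1, 0.4]
opening: 0.0162
grip_force: 0.0
```

Request:
arm_command(xyz=[[0, 0, 0], [0, 0, 0], [0, 0, 0], [0, 0, 0]], spin=[0, 0, 0, 0])

```text
time: 4.0
tool_pos: [0.479, -0.3118, 0.2546]
tool_rot: [3.141, -0.0, 3.135]
contact_force: [-0.4, 0.4, -1.2]
opening: 0.0089
grip_force: 6.0
```

Request:
arm_command(xyz=[[0, 0, 0], [0, 0, 0], [0, 0, 0], [0, 0, 0]], spin=[0, 0, 0, 0], squeeze=35)

```text
time: 4.4
tool_pos: [0.479, -0.3119, 0.2547]
tool_rot: [3.141, -0.0, 3.135]
contact_force: [-0.8, -0.0, -1.4]
opening: 0.0091
grip_force: 35.0
```

```bash
python3 - <<'E'
from cell import *
from h import *
im=[]
for n,K in(("top",(349,192)),("side",(244,276))):
    c=read_camera(n); np.savez(f"{n}1.npz",**c); im.append(crop(c,*K,30,30,10))
cv2.imwrite("pics/g.png",cv2.resize(np.hstack(im),(800,400)))
s=observe(); print(s["tool_pos"],s["tool_rot"],s["opening"],s["contact_force"],s["torque"])
E
```

```text
[ 0.4789799  -0.31188065  0.25473143] [ 3.14148088e+00 -5.03281164e-06  3.13485610e+00] 0.008775546716779296 [ 0.78483167 -0.36491627 -0.48641006] [ 0.11057129 -0.15425576  0.02168632]
```

View pics/g.png

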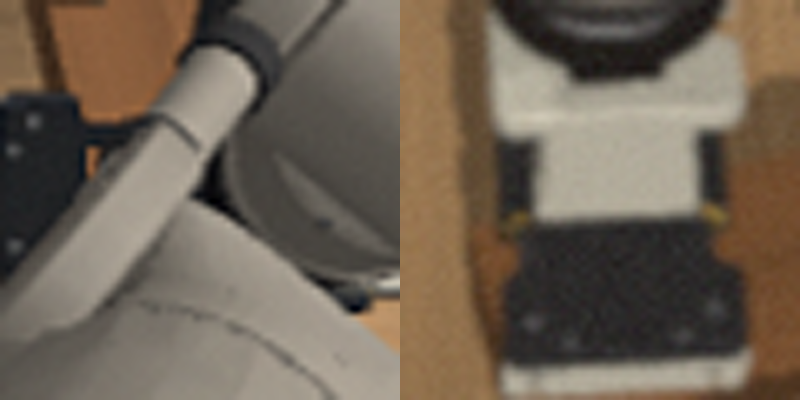

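Request:
arm_command(xyz=[[0, 0, 6], [0, 0, 12], [0, 0, 20], [0, 0, 24], [0, 5, 24], [3, 20, 22], [4, 30, 14], [5, 34, 8], [5, 34, 0], [5, 34, 0], [5, 34, 0], [5, 34, 0], [5, 34, 0], [5, 34, 0], [5, 34, 0], [5, 34, 0], [4, 34, 0], [0, 0, 0], [0, 0, 0]], spin=[0, 0, 0, 0, 0, 0, 0, 0, 0, 0, 0, 0, 0, 0, 0, 0, 0, 0, 0])

```text
time: 6.4
tool_pos: [0.5348, 0.0837, 0.3856]
tool_rot: [-3.141, 0.001, 3.137]
contact_force: [-0.4, 0.1, -2.4]
opening: 0.0088
grip_force: 35.0
```

```bash
python3 - <<'E'
from cell import *
from h import *
# ring fit in the first pictures: bright grey pixels near the lock
for n,(u,v) in(("top",(176,173)),("side",(254,139))):
    c=load(n+"0.npz"); r=16; g=cv2.cvtColor(c["img"],cv2.COLOR_RGB2GRAY)[v-r:v+r,u-r:u+r]
    b=cv2.resize(g,None,fx=8,fy=8,interpolation=cv2.INTER_CUBIC)
    t,m=cv2.threshold(b,0,255,cv2.THRESH_OTSU)
    m=(b>140).astype(np.uint8)
    cs,_=cv2.findContours(m,cv2.RETR_EXTERNAL,cv2.CHAIN_APPROX_NONE); k=max(cs,key=cv2.contourArea)
    e=cv2.fitEllipse(k); x,y=(np.array(e[0])+.5)/8-.5+[u-r,v-r]
    P=pts(c)
    print(n,t,(x,y),np.array(e[1])/8,[ray(c,x,y,z).round(4)[:2] for z in(.122,.127)],"centre depth z",P[v,u].round(4))
im=[]
for n,K in(("top",(176,173)),("side",(254,125))):
    c=read_camera(n); np.savez(f"{n}2.npz",**c); im.append(crop(c,*K,30,30,10))
cv2.imwrite("pics/l.png",cv2.resize(np.hstack(im),(800,400)))
s=observe(); print(s["tool_pos"],s["tool_rot"],s["opening"],s["contact_force"],s["torque"],s["time"])
E
```

```text
top 135.0 (np.float64(175.92805671691895), np.float64(172.63255500793457)) [19.40169716 20.03721428] [array([0.5338, 0.1215]), array([0.5329, 0.1205])] centre depth z [0.5345 0.1232 0.113 ]
side 117.0 (np.float64(253.78071212768555), np.float64(139.81064987182617)) [ 8.68819046 14.3951149 ] [array([0.5371, 0.1169]), array([0.5365, 0.1115])] centre depth z [0.5386 0.126  0.1168]
[0.53488385 0.08240741 0.38526944] [-3.14126821e+00  5.71963189e-04  3.13438758e+00] 0.008806761050689584 [-0.62179466  0.23619536 -1.38786819] [ 0.07648554 -0.19168422  0.02573283] 6.5
```

View pics/l.png

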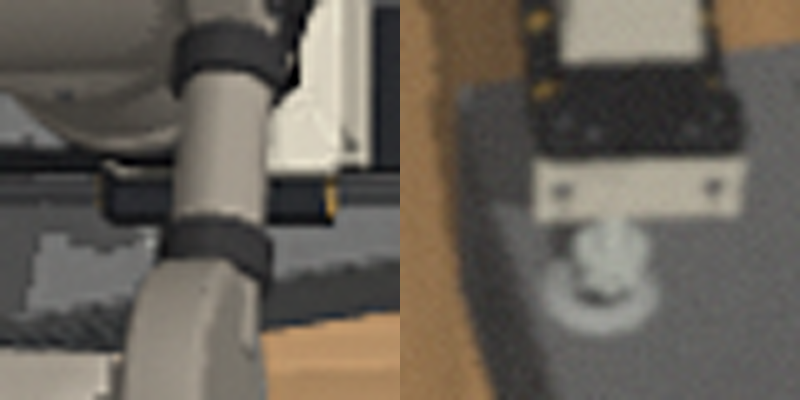

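```bash
python3 - <<'E'
from h import *
for n in("top","side"):
    c=load(n+"0.npz");P=pts(c);d=np.hypot(P[...,0]-.536,P[...,1]-.119)
    m=(d<.032)&(P[...,2]>.1245)&(P[...,2]<.131)
    q=P[m]; e=cv2.minEnclosingCircle(q[:,:2].astype(np.float32)); print(n,len(q),q.mean(0).round(4),"mid",((q.max(0)+q.min(0))/2).round(4),np.ptp(q,0).round(4),e)
    v,u=np.where(m); print("px mid",(u.min()+u.max())/2,(v.min()+v.max())/2)
c=load("side2.npz");P=pts(c);o=np.array([.5349,.0824,.1606])
m=(np.hypot(P[...,0]-.535,P[...,1]-.083)<.025)&(P[...,2]>.150)&(P[...,2]<.2)
v,u=np.where(m)
print(len(v),u.min(),u.max(),v.min(),v.max())
for r in range(v.min(),v.max()+1):
    k=v==r; q=P[m][k]; print(r,u[k].min(),u[k].max(),q[:,0].min().round(4),q[:,0].max().round(4),"y",np.median(q[:,1]).round(4),"z",np.median(q[:,2]).round(4))
s=crop(load("side0.npz"),254,139,14,14,14); t=crop(load("side2.npz"),256,136,14,14,14)
cv2.imwrite("pics/l2.png",np.hstack([s,t]))
E
```

```text
top 235 [0.5342 0.1205 0.1269] mid [0.5371 0.1178 0.1277] [0.0595 0.0581 0.0063] ((0.5363189578056335, 0.11790785193443298), 0.03130457177758217)
px mid 177.0 171.0
side 129 [0.5367 0.1193 0.1266] mid [0.5353 0.1189 0.1276] [0.0571 0.0557 0.0061] ((0.5362202525138855, 0.11974065005779266), 0.03099609538912773)
px mid 253.0 138.5
93 251 261 128 138
128 253 258 0.5317 0.5436 y 0.0801 z 0.1974
129 252 260 0.5286 0.5501 y 0.0809 z 0.193
130 251 260 0.5251 0.5497 y 0.0825 z 0.1885
131 251 261 0.5251 0.5519 y 0.0808 z 0.186
132 251 261 0.5249 0.5516 y 0.0781 z 0.1849
133 251 261 0.5246 0.5517 y 0.0742 z 0.1853
134 252 260 0.527 0.5487 y 0.0705 z 0.1852
135 252 259 0.5279 0.546 y 0.0696 z 0.1823
136 252 259 0.5281 0.5472 y 0.0811 z 0.1686
137 252 259 0.5283 0.5473 y 0.0804 z 0.1652
138 254 257 0.5336 0.5418 y 0.0795 z 0.1627
```

View pics/l2.png

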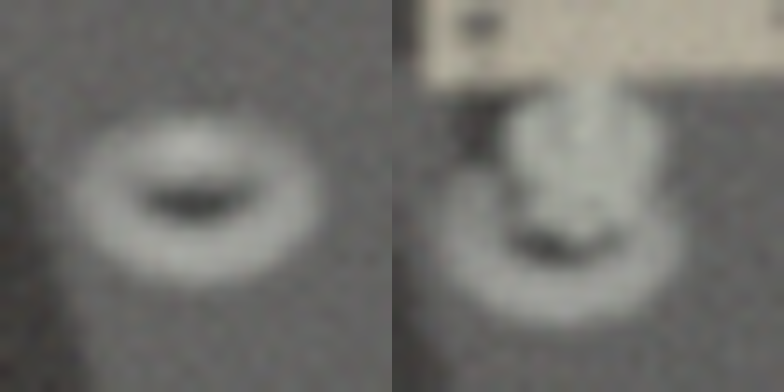

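Request:
arm_command(xyz=[[0, 6, 0], [0, 9, 0], [0, 9, 0], [0, 8, -6], [0, 5, -8], [0, 0, -8], [0, 0, -5], [0, 0, -3], [0, 0, 0], [0, 0, 0]], spin=[5.5, 7, 7, 7, 7, 0, 0, 0, 0, 0])

```text
time: 7.5
tool_pos: [0.5351, 0.1198, 0.355]
tool_rot: [-3.141, 0.0, -2.565]
contact_force: [-0.4, 0.1, -0.5]
opening: 0.0092
grip_force: 35.0
```

```bash
python3 - <<'E'
from cell import *
from h import *
c=read_camera("side"); np.savez("side3.npz",**c)
t=crop(c,254,134,18,18,12); cv2.imwrite("pics/l3.png",t)
s=observe(); print(s["tool_pos"],s["tool_rot"],s["contact_force"],s["torque"],s["time"])
E
```

```text
[0.53512134 0.11993199 0.35505346] [-3.14137574e+00  5.08600909e-04 -2.56452631e+00] [-0.4427848   0.27376043 -2.16775736] [ 0.13863647 -0.10037117 -0.00180359] 7.55
```

View pics/l3.png

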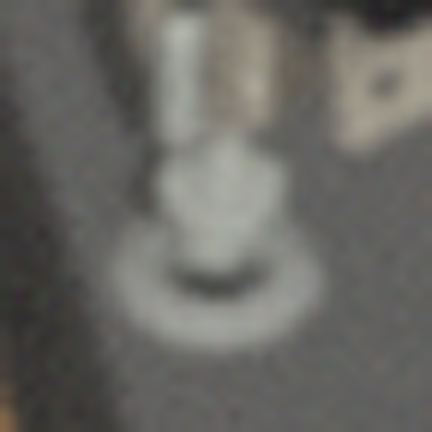

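Request:
arm_command(xyz=[[0, 0, -2], [0, 0, -2], [0, 0, -1], [0, 0, -1], [0, 0, -1], [0, 0, 0]], spin=[0, 0, 0, 0, 0, 0])

```text
time: 8.15
tool_pos: [0.535, 0.1201, 0.3476]
tool_rot: [3.141, -0.0, -2.564]
contact_force: [-0.6, -0.5, -2.6]
opening: 0.0087
grip_force: 35.0
```

Request:
arm_command(xyz=[[0, 0, -1], [0, 0, -1], [0, 0, 0]], spin=[0, 0, 0])

```text
time: 8.45
tool_pos: [0.535, 0.1201, 0.3456]
tool_rot: [3.141, -0.0, -2.564]
contact_force: [0.3, -0.7, -1.2]
opening: 0.009
grip_force: 35.0
```

Request:
arm_command(xyz=[[0, 0, -1], [0, 0, -1], [0, 0, 0]], spin=[0, 0, 0])

```text
time: 8.75
tool_pos: [0.5352, 0.1202, 0.3438]
tool_rot: [-3.142, 0.001, -2.564]
contact_force: [0.7, 0.6, -1.3]
opening: 0.0092
grip_force: 35.0
```

Request:
arm_command(xyz=[[0, 0, -1], [0, 0, -1], [0, 0, 0]], spin=[0, 0, 0])

```text
time: 9.05
tool_pos: [0.5352, 0.1203, 0.3417]
tool_rot: [3.141, 0.001, -2.564]
contact_force: [2.5, 3.3, -1.0]
opening: 0.0085
grip_force: 35.0
```

Request:
arm_command(xyz=[[0, 0, -1], [0, 0, 0]], spin=[0, 0])

```text
time: 9.25
tool_pos: [0.5352, 0.1203, 0.3411]
tool_rot: [-3.141, 0.001, -2.564]
contact_force: [1.6, 2.9, 2.6]
opening: 0.0089
grip_force: 35.0
```

Request:
arm_command(xyz=[[0.5, 0.6, 0], [0.4, 0.5, 0], [0, 0, 0]], spin=[0, 0, 0])

```text
time: 9.55
tool_pos: [0.5357, 0.1212, 0.3404]
tool_rot: [3.141, -0.001, -2.564]
contact_force: [1.5, 0.9, -0.7]
opening: 0.0087
grip_force: 35.0
```

Request:
arm_command(xyz=[[0, 0, -1], [0, 0, 0]], spin=[0, 0])

```text
time: 9.75
tool_pos: [0.5357, 0.1212, 0.3392]
tool_rot: [3.141, -0.001, -2.564]
contact_force: [0.1, 1.1, -1.6]
opening: 0.0089
grip_force: 35.0
```

Request:
arm_command(xyz=[[0, 0, -1], [0, 0, 0]], spin=[0, 0])

```text
time: 9.95
tool_pos: [0.5358, 0.1213, 0.3385]
tool_rot: [3.141, -0.001, -2.564]
contact_force: [0.2, 1.0, -0.4]
opening: 0.0089
grip_force: 35.0
```

Request:
arm_command(xyz=[[0.3, 0.4, -0.5], [0, 0, -0.5], [0, 0, 0]], spin=[0, 0, 0])

```text
time: 10.25
tool_pos: [0.5359, 0.1215, 0.3383]
tool_rot: [-3.141, -0.001, -2.563]
contact_force: [-2.6, -0.1, 6.3]
opening: 0.0088
grip_force: 35.0
```

Request:
arm_command(xyz=[[0, 0, -0.5], [0, 0, 0]], spin=[0, 0])

```text
time: 10.45
tool_pos: [0.5359, 0.1215, 0.3383]
tool_rot: [-3.141, -0.0, -2.563]
contact_force: [-3.2, -0.4, 8.9]
opening: 0.0086
grip_force: 35.0
```

Request:
arm_command(xyz=[[0, 0, 0], [0, 0, 0], [0, 0, 0], [0, 0, 0], [0, 0, 0], [0, 0, 0]], spin=[-2.5, -2.5, -2.5, -2.5, -2.5, 0])

```text
time: 11.05
tool_pos: [0.5362, 0.1217, 0.3383]
tool_rot: [-3.141, 0.001, -2.783]
contact_force: [-2.4, 1.5, 6.4]
opening: 0.0092
grip_force: 35.0
```

Request:
arm_command(xyz=[[0, 0, 0], [0, 0, 0], [0, 0, 0], [0, 0, 0], [0, 0, 0], [0, 0, 0]], spin=[-2.5, -2.5, -2.5, -2.5, -2.5, 0])

```text
time: 11.65
tool_pos: [0.5361, 0.1217, 0.3383]
tool_rot: [3.141, 0.001, -3.001]
contact_force: [-2.7, 1.7, 7.6]
opening: 0.0088
grip_force: 35.0
```

Request:
arm_command(xyz=[[-0.4, 0.2, 0], [0, 0, 0], [0, 0, 0], [0, 0, 0], [0, 0, 0], [0, 0, 0]], spin=[-2.5, -2.5, -2.5, -2.5, -2.5, 0])

```text
time: 12.25
tool_pos: [0.5358, 0.122, 0.3382]
tool_rot: [3.141, 0.001, 3.064]
contact_force: [-1.8, 1.5, 7.4]
opening: 0.0087
grip_force: 35.0
```

Request:
arm_command(xyz=[[0, 0, 0], [0, 0, 0], [0, 0, 0], [0, 0, 0], [0, 0, 0], [0, 0, 0]], spin=[-2.5, -2.5, -2.5, -2.5, -2.5, 0])

```text
time: 12.85
tool_pos: [0.5358, 0.1219, 0.338]
tool_rot: [3.141, 0.001, 2.846]
contact_force: [-0.9, 1.8, 6.0]
opening: 0.009
grip_force: 35.0
```

Request:
arm_command(xyz=[[0, 0.2, -0.2], [0, 0, 0], [0, 0, 0], [0, 0, 0]], spin=[-2.5, -2.5, -2.5, 0])

```text
time: 13.25
tool_pos: [0.5358, 0.122, 0.337]
tool_rot: [3.141, 0.0, 2.716]
contact_force: [0.3, 1.4, 0.4]
opening: 0.0088
grip_force: 35.0
```

```bash
python3 - <<'E'
from cell import *
s=observe(); print(s["tool_pos"],s["tool_rot"],s["contact_force"],s["torque"],s["time"])
E
```

```text
[0.53580423 0.12204353 0.33701357] [3.14131596e+00 3.06078142e-05 2.71551546e+00] [0.28856725 1.38185506 0.37515196] [ 0.43338454 -0.17468836 -0.05479139] 13.25
```

Request:
arm_command(xyz=[[0, 0, -0.8], [0, 0, -0.8], [0, 0, -0.8], [0, 0, 0]], spin=[0, 0, 0, 0])

```text
time: 13.65
tool_pos: [0.5358, 0.1221, 0.3345]
tool_rot: [3.141, -0.0, 2.716]
contact_force: [0.6, 2.5, -0.4]
opening: 0.0089
grip_force: 35.0
```

Request:
arm_command(xyz=[[0, 0, -0.8], [0, 0, -0.8], [0, 0, -0.6], [0, 0, 0]], spin=[0, 0, 0, 0])

```text
time: 14.05
tool_pos: [0.5359, 0.1221, 0.3325]
tool_rot: [3.141, 0.0, 2.716]
contact_force: [1.1, 2.0, 0.9]
opening: 0.0089
grip_force: 35.0
```

Request:
arm_command(xyz=[[0.1, 0.3, -0.6], [0, 0, -0.5], [0, 0, 0]], spin=[0, 0, 0])

```text
time: 14.35
tool_pos: [0.5359, 0.1223, 0.3316]
tool_rot: [3.142, 0.0, 2.716]
contact_force: [-0.5, 0.8, 4.0]
opening: 0.0086
grip_force: 35.0
```

Request:
arm_command(xyz=[[0, 0, -0.4], [0, 0, 0], [0, 0, 0]], spin=[0, 0, 0])

```text
time: 14.65
tool_pos: [0.5359, 0.1222, 0.3315]
tool_rot: [3.141, 0.001, 2.716]
contact_force: [-1.1, 1.7, 5.7]
opening: 0.0089
grip_force: 35.0
```

Request:
arm_command(xyz=[[0, 0, 0.2], [0, 0, 0], [0, 0, 0], [0, 0, 0], [0, 0, 0], [0, 0, 0], [0, 0, 0]], spin=[-3, -3, -3, -3, -3, -3, 0])

```text
time: 15.35
tool_pos: [0.5359, 0.1222, 0.3315]
tool_rot: [-3.141, 0.001, 2.401]
contact_force: [-1.4, 0.1, 5.3]
opening: 0.0087
grip_force: 35.0
```

```bash
cat > o.py <<'E'
from cell import *
s=observe(); print(s["tool_pos"].round(4),s["tool_rot"].round(4),s["contact_force"].round(2),s["torque"].round(3),s["time"])
E
python3 o.py
```

```text
[0.5359 0.1222 0.3315] [-3.1415e+00  7.0000e-04  2.4008e+00] [-1.38  0.06  5.35] [0.134 0.003 0.02 ] 15.35
```

Request:
arm_command(xyz=[[0, 0, 0.3], [0, 0, 0], [0, 0, 0], [0, 0, 0], [0, 0, 0], [0, 0, 0], [0, 0, 0]], spin=[-3, -3, -3, -3, -3, -3, 0])

```text
time: 16.05
tool_pos: [0.5357, 0.122, 0.3315]
tool_rot: [-3.141, 0.001, 2.088]
contact_force: [-1.5, -1.8, 4.7]
opening: 0.0088
grip_force: 35.0
```

```bash
python3 o.py
```

```text
[0.5357 0.122  0.3315] [-3.1407e+00  6.0000e-04  2.0876e+00] [-1.52 -1.77  4.73] [-0.176  0.177  0.038] 16.05
```

Request:
arm_command(xyz=[[-0.2, -0.3, 0], [0, 0, 0], [0, 0, 0], [0, 0, 0], [0, 0, 0], [0, 0, 0]], spin=[-3, -3, -3, -3, -2, 0])

```text
time: 16.65
tool_pos: [0.5355, 0.1218, 0.3315]
tool_rot: [-3.141, 0.001, 1.845]
contact_force: [-1.6, -1.0, 4.5]
opening: 0.0088
grip_force: 35.0
```

```bash
python3 o.py
```

```text
[0.5355 0.1218 0.3315] [-3.1408e+00  5.0000e-04  1.8446e+00] [-1.56 -1.03  4.52] [-0.208  0.348  0.068] 16.65
```

Request:
arm_command(xyz=[[0, 0, 0], [0, 0, 0], [0, 0, 0], [0, 0, 0]], spin=[-2, -1.5, -1.5, 0])

```text
time: 17.05
tool_pos: [0.5355, 0.1218, 0.3315]
tool_rot: [-3.141, 0.001, 1.758]
contact_force: [-1.7, -1.5, 4.9]
opening: 0.0088
grip_force: 35.0
```

```bash
python3 o.py
```

```text
[0.5355 0.1218 0.3315] [-3.1408e+00  6.0000e-04  1.7577e+00] [-1.66 -1.47  4.93] [-0.256  0.386  0.167] 17.05
```

Request:
arm_command(xyz=[[0, 0, 0], [0, 0, 0], [0, 0, 0]], spin=[-1, -1, 0])

```text
time: 17.35
tool_pos: [0.5354, 0.1218, 0.3315]
tool_rot: [-3.141, 0.001, 1.723]
contact_force: [-2.0, -0.6, 5.4]
opening: 0.0088
grip_force: 35.0
```

```bash
python3 o.py
```

```text
[0.5354 0.1218 0.3315] [-3.1407e+00  6.0000e-04  1.7231e+00] [-2.02 -0.56  5.38] [-0.25   0.436  0.124] 17.35
```

Request:
arm_command(xyz=[[0, 0, 0], [0, 0, 0], [0, 0, 0], [0, 0, 0]], spin=[-1, -1, -0.5, 0])

```text
time: 17.75
tool_pos: [0.5354, 0.1218, 0.3315]
tool_rot: [-3.141, 0.001, 1.68]
contact_force: [-2.9, -1.1, 5.9]
opening: 0.0084
grip_force: 35.0
```

```bash
python3 o.py
```

```text
[0.5354 0.1218 0.3315] [-3.1407e+00  7.0000e-04  1.6797e+00] [-2.93 -1.11  5.9 ] [-0.255  0.378  0.155] 17.75
```

Request:
arm_command(xyz=[[0, 0, 0], [0, 0, 0], [0, 0, 0]], spin=[-1, -1, 0])

```text
time: 18.05
tool_pos: [0.5354, 0.1218, 0.3315]
tool_rot: [-3.141, 0.001, 1.645]
contact_force: [-4.5, -1.2, 4.6]
opening: 0.0087
grip_force: 35.0
```

```bash
python3 o.py
```

```text
[0.5354 0.1218 0.3315] [-3.1405e+00  7.0000e-04  1.6446e+00] [-4.54 -1.23  4.57] [-0.277  0.476  0.087] 18.05
```

Request:
arm_command(xyz=[[0, 0, 0], [0, 0, 0], [0, 0, 0]], spin=[-1, -0.5, 0])

```text
time: 18.35
tool_pos: [0.5354, 0.1218, 0.3315]
tool_rot: [-3.14, 0.001, 1.619]
contact_force: [-2.5, -0.8, 6.0]
opening: 0.0087
grip_force: 35.0
```

```bash
python3 o.py
```

```text
[0.5354 0.1218 0.3315] [-3.1405e+00  8.0000e-04  1.6186e+00] [-2.5 -0.8  6. ] [-0.256  0.511  0.133] 18.35
```

Request:
arm_command(xyz=[[0, 0, 0], [0, 0, 0], [0, 0, 0]], spin=[-1, -0.5, 0])

```text
time: 18.65
tool_pos: [0.5354, 0.1218, 0.3316]
tool_rot: [-3.141, 0.001, 1.593]
contact_force: [-2.6, -1.3, 5.7]
opening: 0.0085
grip_force: 35.0
```

```bash
echo 'print("j6",s["joint_efforts"][5].round(4),s["qpos"][5].round(4))' >> o.py; python3 o.py
```

```text
[0.5354 0.1218 0.3316] [-3.1406e+00  8.0000e-04  1.5926e+00] [-2.56 -1.33  5.7 ] [-0.307  0.533  0.255] 18.65
j6 0.3059 0.0628
```

Request:
arm_command(xyz=[[0, 0, 0], [0, 0, 0], [0, 0, 0]], spin=[-0.7, -0.5, 0])

```text
time: 18.95
tool_pos: [0.5354, 0.1218, 0.3315]
tool_rot: [-3.141, 0.001, 1.572]
contact_force: [-2.6, -1.0, 5.2]
opening: 0.0088
grip_force: 35.0
```

```bash
python3 o.py
```

```text
[0.5354 0.1218 0.3315] [-3.1405e+00  9.0000e-04  1.5719e+00] [-2.61 -1.01  5.19] [-0.286  0.444  0.28 ] 18.95
j6 0.3883 0.0836
```

Request:
arm_command(xyz=[[0, 0, 0], [0, 0, 0], [-0.3, -0.1, 0], [0, 0, 1], [0, 0, 2], [0, 0, 3], [0, 0, 0]], spin=[2, 2, 1, 0, 0, 0, 0])

```text
time: 19.65
tool_pos: [0.5354, 0.1219, 0.3375]
tool_rot: [-3.141, 0.0, 1.657]
contact_force: [-0.8, -0.1, -0.8]
opening: 0.0092
grip_force: 35.0
```

```bash
python3 o.py
```

```text
[0.5354 0.1219 0.3375] [-3.1414e+00  1.0000e-04  1.6568e+00] [-0.84 -0.07 -0.82] [-0.04   0.016 -0.008] 19.65
j6 0.0053 -0.0016
```

Request:
arm_command(xyz=[[0, 0, 6], [0, 0, 12], [0, 0, 16], [0, -4, 14], [-2, -15, 0], [-4, -30, 0], [-5, -34, 0], [-5, -34, 0], [-5, -34, 0], [-5, -34, 0], [-5, -34, 0], [-5, -34, 0], [-5, -34, 0], [-5, -34, 0], [-5, -34, 0], [-4, -34, 0], [-4, -30, 0], [-2.4, -14.8, 0], [0, 0, 0], [0, 0, 0]], spin=[0, 0, 0, 0, 0, 4, 7.4, 7.4, 7.4, 7.4, 7.4, 7.4, 7.4, 7.4, 7.4, 7.4, 6.7, 0, 0, 0])

```text
time: 21.65
tool_pos: [0.4737, -0.3114, 0.3852]
tool_rot: [3.14, -0.0, 3.132]
contact_force: [0.1, 1.4, -1.5]
opening: 0.0088
grip_force: 35.0
```

```bash
python3 - <<'E'
from cell import *
from h import *
c=read_camera("side"); np.savez("side4.npz",**c)
P=pts(c); m=(np.hypot(P[...,0]-.479,P[...,1]+.312)<.03)&(P[...,2]>.14)&(P[...,2]<.21); v,u=np.where(m)
for r in range(v.min(),v.max()+1):
    k=v==r
    if k.any(): q=P[m][k]; print(r,u[k].min(),u[k].max(),q[:,0].min().round(4),q[:,0].max().round(4),"y",np.median(q[:,1]).round(4),"z",np.median(q[:,2]).round(4))
t=crop(c,246,262,28,28,10); cv2.imwrite("pics/b.png",t)
E
python3 o.py
```

```text
[ 0.474  -0.311   0.3853] [ 3.1406e+00 -3.0000e-04  3.1337e+00] [-0.15  0.42 -1.29] [ 0.087 -0.149 -0.028] 21.7
j6 0.0166 -2.279Traceback (most recent call last):
  File "<stdin>", line 5, in <module>
    return umr_minimum(a, axis, None, out, keepdims, initial, where)
ValueError: zero-size array to reduction operation minimum which has no identity
```

Request:
arm_command(xyz=[[3, -0.6, 0], [2, -0.3, -15], [0, 0, -15], [0, 0, 0], [0, 0, 0]], spin=[0, 0, 0, 0, 0])

```text
time: 22.2
tool_pos: [0.4794, -0.3121, 0.3557]
tool_rot: [3.141, -0.0, 3.136]
contact_force: [-0.2, 0.4, -0.8]
opening: 0.0086
grip_force: 35.0
```

```bash
python3 - <<'E'
from cell import *
from h import *
c=read_camera("side"); np.savez("side4.npz",**c)
t=crop(c,246,264,36,36,10); cv2.imwrite("pics/b.png",cv2.resize(t,(600,600)))
P=pts(c); m=(np.hypot(P[...,0]-.481,P[...,1]+.312)<.04)&(P[...,2]>.115)&(P[...,2]<.18); v,u=np.where(m)
for r in sorted(set(v)):
    k=v==r; q=P[m][k]; print(r,u[k].min(),u[k].max(),q[:,0].min().round(4),q[:,0].max().round(4),"y",np.median(q[:,1]).round(4),"z",np.median(q[:,2]).round(4))
E
python3 o.py
```

```text
[ 0.4794 -0.3123  0.3562] [-3.1411e+00  8.0000e-04  3.1355e+00] [ 0.01  1.03 -1.42] [ 0.108 -0.185  0.066] 22.25
j6 0.0078 -2.2762
```

View pics/b.png

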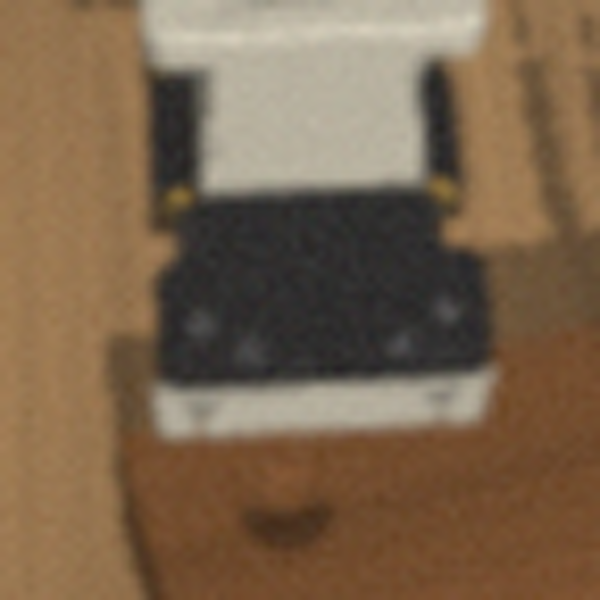

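```bash
python3 - <<'E'
from h import *
def proj(c,p):
    M=c["world_from_camera"]; q=M[:3,:3].T@(np.array(p)-M[:3,3]); return c["cx"]+c["fx"]*q[0]/-q[2],c["cy"]+c["fy"]*q[1]/q[2]
c=load("side4.npz");P=pts(c)
for n,z in(("nose",.1315),("bit",.137),("collar",.1535),("tip",.178)):
    u,v=proj(c,(.481,-.312,z)); a,b=int(round(u)),int(round(v)); print(n,u,v,c["img"][b,a],P[b,a].round(3))
print("hole",proj(c,(.481,-.312,.05)))
for n in("side2","side4"): 
    c=load(n+".npz"); print(c["img"].shape)
c=load("side4.npz"); d=load("side0.npz")
t=np.hstack([crop(c,254,134,28,28,10),crop(c,246,290,28,28,10)]); cv2.imwrite("pics/b2.png",cv2.resize(t,(800,400)))
P=pts(c)
for r in range(262,292,2): print(r,P[r,240:253:3].round(3).tolist())
E
```

```text
nose 244.6887302566159 270.3082321030282 [46 43 45] [ 0.474 -0.405  0.285]
bit 244.71248384149874 268.97337618648316 [50 48 45] [ 0.474 -0.403  0.285]
collar 244.78494895990445 264.90112803850457 [49 48 46] [ 0.474 -0.396  0.287]
tip 244.89600275400906 258.66035154744077 [50 49 48] [ 0.475 -0.382  0.286]
hole (np.float64(244.35853751369905), np.float64(288.8637359840958))
(384, 512, 3)
(384, 512, 3)
262 [[0.465, -0.39, 0.289], [0.471, -0.39, 0.288], [0.476, -0.389, 0.287], [0.482, -0.39, 0.288], [0.487, -0.389, 0.286]]
264 [[0.465, -0.392, 0.286], [0.471, -0.393, 0.286], [0.476, -0.393, 0.286], [0.482, -0.395, 0.288], [0.487, -0.394, 0.286]]
266 [[0.465, -0.397, 0.287], [0.47, -0.397, 0.286], [0.476, -0.398, 0.287], [0.481, -0.398, 0.286], [0.487, -0.398, 0.286]]
268 [[0.465, -0.401, 0.287], [0.47, -0.402, 0.288], [0.476, -0.402, 0.287], [0.481, -0.402, 0.286], [0.486, -0.402, 0.285]]
270 [[0.464, -0.405, 0.287], [0.47, -0.405, 0.285], [0.475, -0.406, 0.287], [0.481, -0.407, 0.288], [0.486, -0.408, 0.289]]
272 [[0.464, -0.407, 0.283], [0.47, -0.408, 0.283], [0.475, -0.408, 0.283], [0
[... 437 characters left out ...]
9, -0.288, 0.05], [0.486, -0.29, 0.052], [0.493, -0.291, 0.052], [0.501, -0.29, 0.051]]
282 [[0.472, -0.292, 0.048], [0.479, -0.294, 0.05], [0.486, -0.294, 0.049], [0.493, -0.295, 0.051], [0.5, -0.295, 0.049]]
284 [[0.472, -0.301, 0.054], [0.479, -0.298, 0.049], [0.486, -0.299, 0.05], [0.493, -0.299, 0.047], [0.5, -0.301, 0.052]]
286 [[0.471, -0.303, 0.048], [0.479, -0.3, 0.042], [0.486, -0.301, 0.043], [0.492, -0.305, 0.05], [0.499, -0.306, 0.051]]
288 [[0.471, -0.304, 0.041], [0.479, -0.301, 0.034], [0.486, -0.3, 0.033], [0.492, -0.309, 0.048], [0.499, -0.31, 0.048]]
290 [[0.471, -0.305, 0.034], [0.479, -0.301, 0.026], [0.486, -0.302, 0.027], [0.492, -0.307, 0.035], [0.499, -0.316, 0.049]]
```

View pics/b2.png

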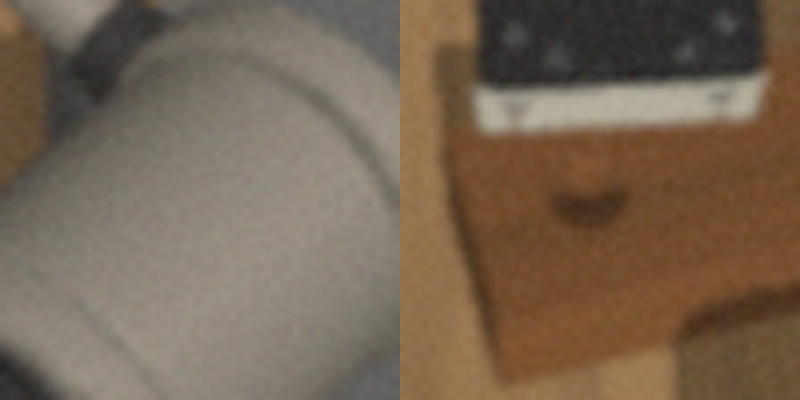

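The gripper body merely hides the key here (expected nose at row 270, body down to row 279); the hole shows at about (244,290), right under the key. The grasp still holds at 8.8 mm, so I'm lowering to the pick-up spot.

Request:
arm_command(xyz=[[-0.4, 0.3, -10], [0, 0, -18], [0, 0, -18], [0, 0, -14], [0, 0, -10], [0, 0, -5], [0, 0, -3], [0, 0, 0]], spin=[0, 0, 0, 0, 0, 0, 0, 0])

```text
time: 23.05
tool_pos: [0.4787, -0.3125, 0.2775]
tool_rot: [-3.142, 0.0, 3.135]
contact_force: [-0.2, 0.8, -0.6]
opening: 0.0085
grip_force: 35.0
```

Request:
arm_command(xyz=[[0, 0, -1.5], [0, 0, -1.5], [0, 0, -1], [0, 0, 0]], spin=[0, 0, 0, 0])

```text
time: 23.45
tool_pos: [0.4786, -0.3124, 0.2734]
tool_rot: [3.141, 0.0, 3.135]
contact_force: [-0.7, 0.3, -0.9]
opening: 0.0083
grip_force: 35.0
```

Request:
arm_command(xyz=[[0, 0, -1], [0, 0, -1], [0, 0, 0]], spin=[0, 0, 0])

```text
time: 23.75
tool_pos: [0.4786, -0.3124, 0.2713]
tool_rot: [3.141, -0.0, 3.135]
contact_force: [0.0, -0.3, -1.7]
opening: 0.0088
grip_force: 35.0
```

Request:
arm_command(xyz=[[0.3, 0.4, -1], [0, 0, -1], [0, 0, 0]], spin=[0, 0, 0])

```text
time: 24.05
tool_pos: [0.4789, -0.312, 0.2693]
tool_rot: [3.141, -0.0, 3.135]
contact_force: [0.0, 0.5, 0.3]
opening: 0.0092
grip_force: 35.0
```

Request:
arm_command(xyz=[[0, 0, -1.5], [0, 0, -1.5], [0, 0, -1.5], [0, 0, 0]], spin=[0, 0, 0, 0])

```text
time: 24.45
tool_pos: [0.4788, -0.312, 0.2646]
tool_rot: [3.141, -0.0, 3.135]
contact_force: [0.2, 0.2, -0.9]
opening: 0.0089
grip_force: 35.0
```

Request:
arm_command(xyz=[[0, 0, -2], [0, 0, -2], [0, 0, -2], [0, 0, 0]], spin=[0, 0, 0, 0])

```text
time: 24.85
tool_pos: [0.4788, -0.312, 0.2586]
tool_rot: [3.141, -0.0, 3.135]
contact_force: [0.4, -0.1, -1.3]
opening: 0.0085
grip_force: 35.0
```

In the hole freely; lower to the collar, then release.

Request:
arm_command(xyz=[[0, 0, -1.5], [0, 0, -1], [0, 0, -0.8], [0, 0, 0]], spin=[0, 0, 0, 0])

```text
time: 25.25
tool_pos: [0.4789, -0.312, 0.2555]
tool_rot: [3.141, -0.0, 3.135]
contact_force: [0.8, 0.3, -1.7]
opening: 0.0086
grip_force: 35.0
```

Request:
arm_command(xyz=[[0, 0, -0.5], [0, 0, 0]], spin=[0, 0])

```text
time: 25.45
tool_pos: [0.4789, -0.3121, 0.2551]
tool_rot: [3.141, 0.0, 3.135]
contact_force: [-0.4, 0.8, -1.6]
opening: 0.0085
grip_force: 35.0
```

Request:
arm_command(xyz=[[0, 0, -0.5], [0, 0, -0.4], [0, 0, 0]], spin=[0, 0, 0])

```text
time: 25.75
tool_pos: [0.4789, -0.3121, 0.2546]
tool_rot: [-3.141, 0.0, 3.135]
contact_force: [-1.4, 0.7, 2.9]
opening: 0.0084
grip_force: 35.0
```

Request:
arm_command(xyz=[[0, 0, 0], [0, 0, 0], [0, 0, 0], [0, 0, 0], [0, 0, 0]], spin=[0, 0, 0, 0, 0], squeeze=4)

```text
time: 26.25
tool_pos: [0.479, -0.3121, 0.2545]
tool_rot: [-3.141, 0.0, 3.135]
contact_force: [-0.7, 2.1, 5.8]
opening: 0.0093
grip_force: 4.0
```

Request:
arm_command(xyz=[[0, 0, 0], [0, 0, 0], [0, 0, 0], [0, 0, 0], [0, 0, 0], [0, 0, 8], [0, 0, 20], [0, 0, 30], [0, 0, 30], [-20, -20, 20], [-30, -20, 0], [-30, -20, 0], [-30, -20, 0], [-30, -20, 0], [-30, -20, 0], [0, 0, 0]], spin=[0, 0, 0, 0, 0, 0, 0, 0, 0, 0, 0, 0, 0, 0, 0, 0], jaw=0.2)

```text
time: 27.85
tool_pos: [0.306, -0.434, 0.3629]
tool_rot: [-3.14, -0.001, 3.131]
contact_force: [0.1, 0.5, 0.6]
opening: 0.0547
grip_force: 0.0
```

```bash
python3 - <<'E'
from cell import *
from h import *
c=read_camera("side"); d=read_camera("top"); np.savez("side5.npz",**c)
t=np.hstack([crop(c,244,284,20,20,10),crop(d,349,197,20,20,10)]); cv2.imwrite("pics/f.png",t)
P=pts(c)
m=(P[...,2]>.095)&(np.hypot(P[...,0]-.479,P[...,1]+.312)<.03)
q=P[m];print(len(q),q[:,2].max(),cv2.minAreaRect(q[:,:2].astype(np.float32)))
E
python3 o.py
```

```text
98 0.11194814222795857 ((0.4806853234767914, -0.31369608640670776), (0.033994704484939575, 0.010478431358933449), 1.3992204666137695)
[ 0.3084 -0.4324  0.3628] [-3.1414e+00  6.0000e-04  3.1330e+00] [0.81 0.29 0.66] [ 0.072 -0.167  0.043] 27.95
j6 -0.0747 -2.6579
```

View pics/f.png

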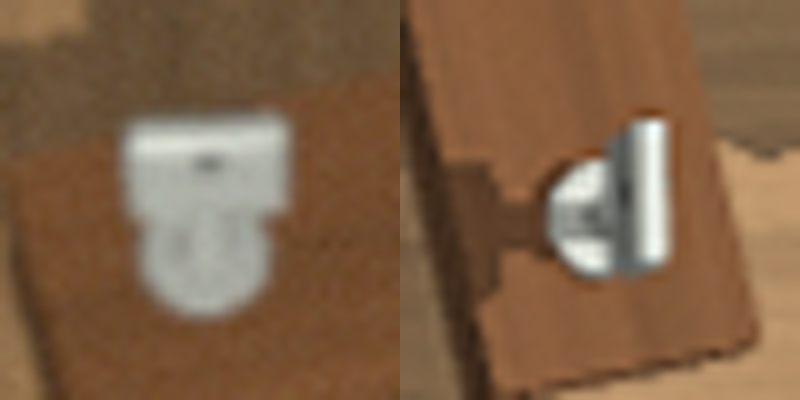

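The key is back upright in its hole, matching the first pictures, and the arm is clear of everything.

```bash
python3 -c "
from cell import *
print(hand_in())"
```

```text
the job is handed in; nothing more can be done
None
```

I handed the job in at about 28 s of robot time. The key went fully home in the lock and I turned it clockwise until the torque rose to 0.28 N m at the stop, slightly over the suggested 0.25. I then drew it out and stood it back upright in its hole in the tool block. The bolt is inside the door and out of camera view, so that it is fully out is inferred from the torque rise and the key's final angle.

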